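# Load the long battery pack into the sprung analyser bay

## Robot

A 6-joint arm with a two-finger parallel gripper is mounted at the origin on the work surface. World frame = base frame: x ahead of the robot, y to its left, z up, the work surface at z = 0. Lengths are in m, angles in rad, forces in N, time in s.
With the tool pointing down it reaches from about 0.275 to 0.85 m from the base axis. Payload 5.2 kg.
Tool frame: the origin (TCP) lies on the centre line of the jaws, within the pads' length; the fingertips stand 11 mm ahead of it and the grasp point (between the pads) lies 8 mm behind it; z points along the fingers, y is the line along which they close (so a half turn about z gives the same grasp; the last joint's range is limited). The gripper opens to 85 mm and grips with 20 to 120 N. Pads are 22 mm wide; open, the fingers measure 114 mm over their backs; the gripper's body (76 mm by 85 mm) begins 54 mm behind the grasp point. The pads swing forward as they close: fully open they stand 13 mm farther back than shut.
Start: joints at [1.037, 0.259, 1.535, -0, 1.348, -0.203], TCP at [0.179, 0.52, 0.242] pointing down, gripper open.
Joint ranges: [-3.14, 3.14], [-0.91, 2.08], [0.19, 2.58], [-1.22, 4.36], [0.22, 2.71], [-3.12, 3.12]. Speed limits (rad/s): [2.57, 2.57, 3.14, 3.14, 3.14, 3.14].

## Interface

Orientations are given as a unit quaternion [x, y, z, w].
In Python, from bench import arm, eyes gives the robot as it stands.
- The arm moves only by the shell command python3 -m inch 'ROWS' [FORCE]. ROWS is JSON, a list of rows, each an object of numbers: "claw": the closure in counts, from 0 (fully open) to 255 (shut); "tx", "ty", "tz": the shift along the tool's x, y, z in mm; "twist": the turn about the tool's z in degrees. In form: [{"claw": .., "tx": .., "ty": .., "tz": .., "twist": ..}, ...]. A call has 1 to 20 rows; each row is the pose to reach, as a shift and turn from the pose commanded when the call began, along the tool's axes at that moment; what a row does not reach only later rows make up. A row lasts 1/12 s, in which the tool goes at most 41.7 mm and 7.16 degrees, less where a joint would pass 70% of its speed; a pose out of reach is approached as far as the arm can. A call with a gripper value outside its range is refused whole. The fingers move at their own pace and stop on an object; FORCE is the grip in N (left out, the last holds). Time passes only in rows, so rows that repeat a pose let the fingers close. It gives the time, the measured TCP pose, the force, the opening and the grip force at its end, in the units of the state.
- arm.get_obs(): the state, without advancing time (a new reading comes with each control period).
- eyes.grab_frame(name): name is "scene" or "top" or "wrist"; returns a dict with "image" (480x640x3 uint8, blue, green, red), "fx", "fy", "cx", "cy" (pixels), "extrinsics" (4x4, takes a point from camera to world coordinates); the wrist camera has in their place "hand_eye" (4x4, takes a point from camera to tool coordinates, whose origin is the TCP and whose axes are the flange's). Camera axes: x right, y down, z forward; pixel columns grow to the right and rows downward; lengths in m; the calibration is good to about 2 mm. The wrist camera is an equidistant fisheye: a pixel r from the principal point sees the ray r / f radians off the axis. A picture is of the moment at which its call begins: read the wrist's pose just before it. There is no depth.
- arm.finish_job(): hands the job in; it is judged then, once.
The state is a dict: "t": time; "joint_pos": joint angles; "joint_velocities": joint speeds; "joint_efforts": joint torques, N m; "tcp_pos": TCP position; "tcp_rot": TCP orientation; "force": force on the tool from outside, world axes, zero at the start; "wrist_torque": the same for the moment, N m; "gripper_width": opening from 0.0 (shut) to 1.0 (fully open); "grasp_force": force on a finger pad.
Only numpy, scipy, OpenCV 4.12 (cv2) and the standard library are available. Lean on these libraries where they do the work, as an engineer would, in place of code of your own. Each camera call takes 0.05 s, during which the arm holds its last target. There are 200 camera calls.

## Task

Load the longer of the two grey battery packs into the battery analyser: with the end of the pack push the sprung carriage back, lower the pack flat onto the bay floor between carriage and fixed stop, and let go so that the spring holds it squarely against the stop. Either end of the pack may lead. Leave the shorter pack where it lies.

Things in the scene. Friction and masses are not known exactly. Their poses are not given: they have to be found in the camera images.
- long_pack_mid (a point): centre (half-way up) of the longer battery pack, the one to load: a loose grey box with black bands near its ends and a small paper label on top, 100 mm long (its x), 44 mm wide (its y), 40 mm high (its z), about 0.2 kg, lying flat on the bench with its centre 20 mm up; alike at both ends
- short_pack_mid (a point): centre (half-way up) of the shorter pack, a bystander to leave alone: same look and section, but only 66 mm long (its x)
- seat (a point): on the flat bay floor (top of a fixed grey slab, 130 mm wide, 30 mm high, x -180 to +135 mm, no side walls), under the centre of a loaded pack, which lies along x. z up; x points from the fixed stop to the sprung carriage, the way it is pushed back. Stop: low black block 60 mm wide, face at x = -50, back at x = -75 mm, top 16 mm above the floor. Bracket behind at x = 120 mm, 34 mm high
- carriage (a joint): how far the sprung carriage is pushed back along the seat's +x, m: 0 at rest, 0.045 fully back, 0.020 with the long pack loaded. Tall black block 60 mm wide, 28 mm thick, top 50 mm above the bay floor, face at x = +30 mm of the seat at rest, so the gap at rest is 80 mm, too short for the pack. The spring pushes it to the stop with 3 N at rest, 5 N at 0.020, 7.5 N fully back
There are look-alikes about, which are no part of the job. Leave any pink or purple look-alike of the part that bears long_pack_mid alone.

How it is judged:
At the end, for the whole second after the job is handed in: The long pack lies at rest and flat (5 mm, 7 degrees) on the bay floor, against the fixed stop (6 mm), within 15 mm of the centre line and 10 degrees of square, the carriage pressing on its other end (at 14 to 27 mm); the short pack is within 30 mm of its start (x of long_pack_mid in the frame of seat between -0.006 and 0.006 m and y of long_pack_mid in the frame of seat between -0.015 and 0.015 m and z of long_pack_mid in the frame of seat between 0.015 and 0.025 m and angle between the x axis of long_pack_mid and the x axis of seat, either way round below 0.18 rad and angle between long_pack_mid's own z axis and vertical below 0.12 rad and value of joint carriage between 0.014 and 0.027 m and linear speed of long_pack below 0.02 m/s and distance of short_pack_mid from where it was at the start of the episode below 0.03 m); the robot touches nothing.
It fails at once if the shorter pack is moved by more than 30 mm (distance of short_pack_mid from where it was at the start of the episode above 0.03 m).
It also fails if it takes over 40 s, if anything falls off the work surface, if the arm or the gripper's body presses on something with over 40 N, if the wrist force passes 120 N, or if a joint passes its speed limit or range.

## Working session

There is one attempt and no reset: what is moved stays moved. The work goes in short steps, Python scripts to look and compute and a shell command to move; the robot and the scene stay as the last step left them, time stands still between calls to the robot, and variables do not carry over. Pictures are saved under pics/ and viewed, at most 10 in all, crops included, and the job is handed in when it is done.

```bash
mkdir -p pics; ls
python3 - <<'E'
from bench import arm, eyes
import cv2, numpy as np
o=arm.get_obs(); print(o['t'],o['tcp_pos'],o['tcp_rot'])
for n in ("top","scene"):
    f=eyes.grab_frame(n); cv2.imwrite(f"pics/{n}0.png",f["image"]); print(n,f["fx"],f["cx"],f["cy"],np.round(f["extrinsics"],3).tolist())
E
```

```text
pics
0.0 [0.17834123 0.51974593 0.24146912] [ 1.64626164e-01  9.86355608e-01 -8.55550842e-04 -3.30290911e-04]
top 529.8651339629532 327.88441843710865 230.82148059607684 [[-0.029, -0.998, 0.052, 0.416], [-0.999, 0.028, -0.018, -0.086], [0.017, -0.052, -0.998, 0.946], [0.0, 0.0, 0.0, 1.0]]
scene 452.56008061488757 311.36482954545227 241.4344624939472 [[0.855, 0.281, -0.435, 0.858], [0.518, -0.454, 0.725, -0.706], [0.006, -0.846, -0.533, 0.514], [0.0, 0.0, 0.0, 1.0]]
```

View pics/top0.png

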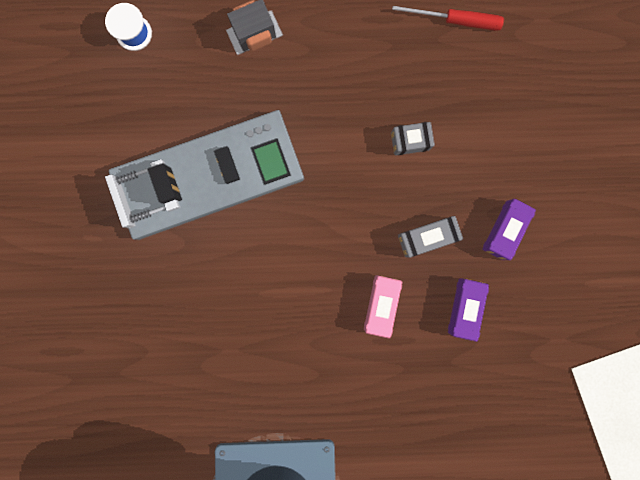

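View pics/scene0.png

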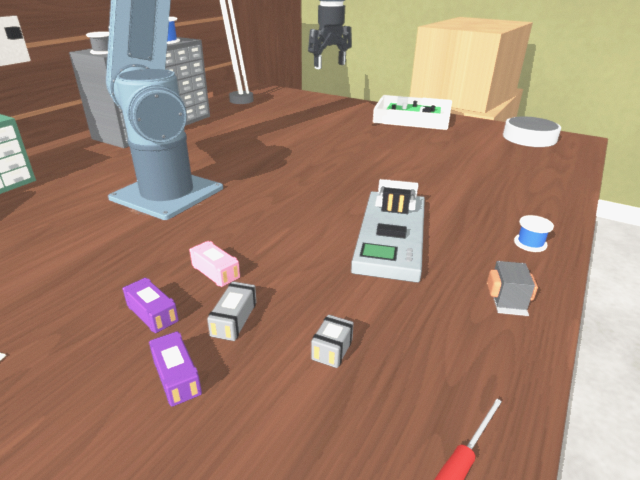

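The top view shows two grey packs with black bands: one at (431,236), about 62 px long, and one at (414,138), about 40 px long. The longer one, (431,236), is the target. The purple (512,230), (470,310) and pink (384,307) boxes are look-alikes. The bay has its stop at (224,164) and its carriage at (165,184).

```bash
cat > h.py <<'E'
import cv2, numpy as np
from bench import arm, eyes
from scipy.spatial.transform import Rotation as R
def cast(f,uv,z):
    uv=np.atleast_2d(np.float64(uv)); E=f["extrinsics"]
    d=np.c_[(uv[:,0]-f["cx"])/f["fx"],(uv[:,1]-f["cy"])/f["fy"],np.ones(len(uv))]@E[:3,:3].T
    return E[:3,3]+d*((z-E[2,3])/d[:,2])[:,None]
def quad(f,mask,z):
    c=max(cv2.findContours(mask,cv2.RETR_EXTERNAL,cv2.CHAIN_APPROX_NONE)[0],key=cv2.contourArea)
    P=cast(f,c[:,0],z)[:,:2].astype(np.float32)*1000
    return cv2.minAreaRect(P)
def totool(o,v):  # world vector (m) -> tool axes mm
    return R.from_quat(o['tcp_rot']).inv().apply(v)*1000
E
python3 - <<'E'
from h import *
f=eyes.grab_frame("top"); im=f["image"]; hsv=cv2.cvtColor(im,cv2.COLOR_BGR2HSV)
grey=((hsv[...,1]<70)).astype(np.uint8)*255
grey=cv2.morphologyEx(grey,cv2.MORPH_CLOSE,np.ones((3,3)))
def win(m,x0,y0,x1,y1):
    r=np.zeros_like(m); r[y0:y1,x0:x1]=m[y0:y1,x0:x1]; return r
print("long",quad(f,win(grey,385,205,480,270),.04))
print("short",quad(f,win(grey,380,110,445,165),.04))
print("slab",quad(f,win(grey,95,100,310,245),.03))
w=((hsv[...,1]<40)&(hsv[...,2]>210)).astype(np.uint8)*255
print("label",quad(f,win(w,385,205,480,270),.04))
b=((hsv[...,2]<60)&(hsv[...,1]<90)).astype(np.uint8)*255
print("stop",quad(f,win(b,205,140,245,190),.046)); print("carr",quad(f,win(b,140,155,190,210),.08))
print(cast(f,[[217,151],[234,146],[240,178],[222,184]],.046))
a=cv2.resize(im[100:270,370:540],None,fx=3,fy=3); c=cv2.resize(im[100:245,95:310],(645//2*1,int(145*1.5)))
cv2.imwrite("pics/cropA.png",a)
E
```

```text
long ((448.5389099121094, -278.1394958496094), (44.50529098510742, 105.64065551757812), 16.664525985717773)
short ((620.2880249023438, -253.86923217773438), (50.51715850830078, 72.40436553955078), 5.694233417510986)
slab ((566.0739135742188, 109.18544006347656), (133.64810180664062, 324.40533447265625), 18.333118438720703)
label ((449.1120300292969, -281.18218994140625), (22.21977996826172, 35.4997673034668), 16.73191261291504)
stop ((581.3289794921875, 67.21847534179688), (60.821922302246094, 24.365449905395508), 18.35621452331543)
carr ((545.8428344726562, 163.171630859375), (66.67041015625, 35.73539352416992), 18.466259002685547)
[[0.60491574 0.0826964  0.046     ]
 [0.61280785 0.05356878 0.046     ]
 [0.55744693 0.04445461 0.046     ]
 [0.54796704 0.07523434 0.046     ]]
```

View pics/cropA.png

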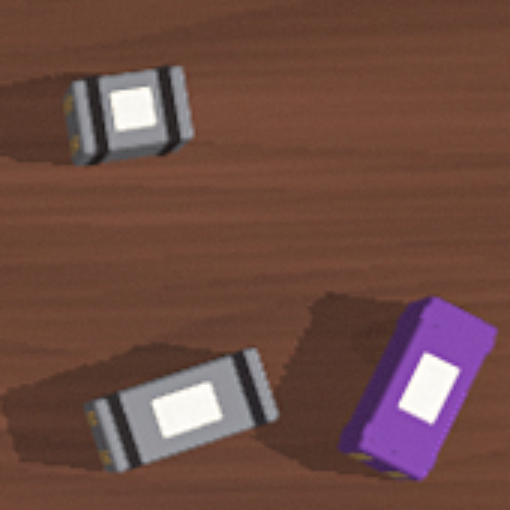

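The crop confirms the target: the long grey pack is at crop (185,410), with bands near its ends. The short pack is at (130,110), and the purple one is not to be touched. Next I move above the long pack.

```bash
python3 -m inch '[{"tx":-516,"ty":-670,"tz":60,"twist":54.3},{"tx":-516,"ty":-670,"tz":60,"twist":54.3},{"tx":-516,"ty":-670,"tz":60,"twist":54.3},{"tx":-516,"ty":-670,"tz":60,"twist":54.3},{"tx":-516,"ty":-670,"tz":60,"twist":54.3},{"tx":-516,"ty":-670,"tz":60,"twist":54.3},{"tx":-516,"ty":-670,"tz":60,"twist":54.3},{"tx":-516,"ty":-670,"tz":60,"twist":54.3},{"tx":-516,"ty":-670,"tz":60,"twist":54.3},{"tx":-516,"ty":-670,"tz":60,"twist":54.3},{"tx":-516,"ty":-670,"tz":60,"twist":54.3},{"tx":-516,"ty":-670,"tz":60,"twist":54.3},{"tx":-516,"ty":-670,"tz":60,"twist":54.3},{"tx":-516,"ty":-670,"tz":60,"twist":54.3},{"tx":-516,"ty":-670,"tz":60,"twist":54.3},{"tx":-516,"ty":-670,"tz":60,"twist":54.3},{"tx":-516,"ty":-670,"tz":60,"twist":54.3},{"tx":-516,"ty":-670,"tz":60,"twist":54.3},{"tx":-516,"ty":-670,"tz":60,"twist":54.3},{"tx":-516,"ty":-670,"tz":60,"twist":54.3}]' 50
python3 - <<'E'
from h import *
o=arm.get_obs(); u=R.from_quat(o['tcp_rot']).as_matrix(); print(o['t'],o['tcp_pos'],np.degrees(np.arctan2(u[1,1],u[0,1])),o['joint_pos'])
print(totool(o,np.array([.449,-.281,.14])-o['tcp_pos']))
E
```

```text
0.15 [0.17840072 0.51983595 0.24162677] 71.04846965844116 [ 1.03720928e+00  2.59223538e-01  1.53586429e+00  1.98314482e-06
  1.34800177e+00 -2.02820666e-01]
[-516.04822031 -669.39383705  102.45154649]schema error: expected keys claw, tx, ty, tz, twist
```

```bash
python3 -m inch '[{"claw":0,"tx":-516,"ty":-670,"tz":60,"twist":54.3},{"claw":0,"tx":-516,"ty":-670,"tz":60,"twist":54.3},{"claw":0,"tx":-516,"ty":-670,"tz":60,"twist":54.3},{"claw":0,"tx":-516,"ty":-670,"tz":60,"twist":54.3},{"claw":0,"tx":-516,"ty":-670,"tz":60,"twist":54.3},{"claw":0,"tx":-516,"ty":-670,"tz":60,"twist":54.3},{"claw":0,"tx":-516,"ty":-670,"tz":60,"twist":54.3},{"claw":0,"tx":-516,"ty":-670,"tz":60,"twist":54.3},{"claw":0,"tx":-516,"ty":-670,"tz":60,"twist":54.3},{"claw":0,"tx":-516,"ty":-670,"tz":60,"twist":54.3},{"claw":0,"tx":-516,"ty":-670,"tz":60,"twist":54.3},{"claw":0,"tx":-516,"ty":-670,"tz":60,"twist":54.3},{"claw":0,"tx":-516,"ty":-670,"tz":60,"twist":54.3},{"claw":0,"tx":-516,"ty":-670,"tz":60,"twist":54.3},{"claw":0,"tx":-516,"ty":-670,"tz":60,"twist":54.3},{"claw":0,"tx":-516,"ty":-670,"tz":60,"twist":54.3},{"claw":0,"tx":-516,"ty":-670,"tz":60,"twist":54.3},{"claw":0,"tx":-516,"ty":-670,"tz":60,"twist":54.3},{"claw":0,"tx":-516,"ty":-670,"tz":60,"twist":54.3},{"claw":0,"tx":-516,"ty":-670,"tz":60,"twist":54.3}]' 50
python3 - <<'E'
from h import *
o=arm.get_obs(); u=R.from_quat(o['tcp_rot']).as_matrix(); print(o['t'],o['tcp_pos'],np.degrees(np.arctan2(u[1,1],u[0,1])),o['joint_pos'])
print(totool(o,np.array([.449,-.281,.14])-o['tcp_pos']))
E
```

```text
t: 1.82
tcp_pos: [0.4444, -0.2695, 0.1828]
tcp_rot: [0.597, 0.802, 0.0, -0.0]
force: [0.3, 0.2, 0.7]
gripper_width: 0.996
grasp_force: 0.0
1.8167 [ 0.44442444 -0.26950536  0.18282205] 16.70916158091564 [-7.60011762e-01  2.53962298e-01  1.69430695e+00  1.01254812e-04
  1.19387662e+00 -1.05167889e+00]
[-12.34740287   1.08575193  42.81533513]
```

```bash
python3 -m inch '[{"claw":0,"tx":0,"ty":0,"tz":40,"twist":0},{"claw":0,"tx":0,"ty":0,"tz":40,"twist":0},{"claw":0,"tx":0,"ty":0,"tz":40,"twist":0},{"claw":0,"tx":0,"ty":0,"tz":40,"twist":0}]'
cat >> h.py <<'E'
def fish(w,o,uv,z):
    uv=np.atleast_2d(np.float64(uv)); x=(uv[:,0]-w["cx"])/w["fx"]; y=(uv[:,1]-w["cy"])/w["fy"]; th=np.hypot(x,y)
    s=np.sin(th)/np.maximum(th,1e-9); d=np.c_[x*s,y*s,np.cos(th)]
    H=w["hand_eye"]; M=R.from_quat(o['tcp_rot']).as_matrix()
    c=o['tcp_pos']+M@H[:3,3]; d=d@(M@H[:3,:3]).T
    return c+d*((z-c[2])/d[:,2])[:,None]
E
python3 - <<'E'
from h import *
o=arm.get_obs(); w=eyes.grab_frame("wrist"); cv2.imwrite("pics/w1.png",w["image"])
print(o['t'],o['tcp_pos'])
im=w["image"]; hsv=cv2.cvtColor(im,cv2.COLOR_BGR2HSV)
m=((hsv[...,1]<40)&(hsv[...,2]>200)).astype(np.uint8)*255
for c in cv2.findContours(m,0,1)[0]:
    if cv2.contourArea(c)>200: print(cv2.minAreaRect(c), cv2.minAreaRect((fish(w,o,c[:,0],.04)[:,:2]*1000).astype(np.float32)))
E
```

```text
t: 2.15
tcp_pos: [0.4442, -0.2668, 0.1438]
tcp_rot: [0.596, 0.803, 0.0, -0.0]
force: [-0.8, 0.5, 0.7]
gripper_width: 1.0
grasp_force: 0.0
2.15 [ 0.44423211 -0.26680355  0.14384378]
((21.0, 407.0), (66.0, 42.0), 90.0) ((137.78070068359375, -564.2705688476562), (200.3897247314453, 46.287845611572266), 56.58323287963867)
((547.3499755859375, 296.95001220703125), (22.76839828491211, 33.83636474609375), 18.43494987487793) ((626.633056640625, -257.1340026855469), (24.713518142700195, 25.420997619628906), 7.477339744567871)
((141.06764221191406, 293.17938232421875), (49.23915100097656, 25.079755783081055), 32.47119140625) ((324.034423828125, -343.0465393066406), (23.27406120300293, 35.906646728515625), 75.64386749267578)
((328.0, 267.0), (52.0, 36.0), 90.0) ((451.8193054199219, -281.2839050292969), (24.04431915283203, 37.17156219482422), 16.093042373657227)
((193.935791015625, 94.11927032470703), (50.52549362182617, 36.3025016784668), 28.300758361816406) ((334.20379638671875, -194.26107788085938), (23.500917434692383, 36.70563507080078), 76.21525573730469)
((583.3947143554688, 33.24541473388672), (92.00980377197266, 31.871185302734375), 28.123733520507812) ((588.6806640625, -42.842041015625), (80.71189880371094, 29.69723892211914), 18.831079483032227)
```

View pics/w1.png

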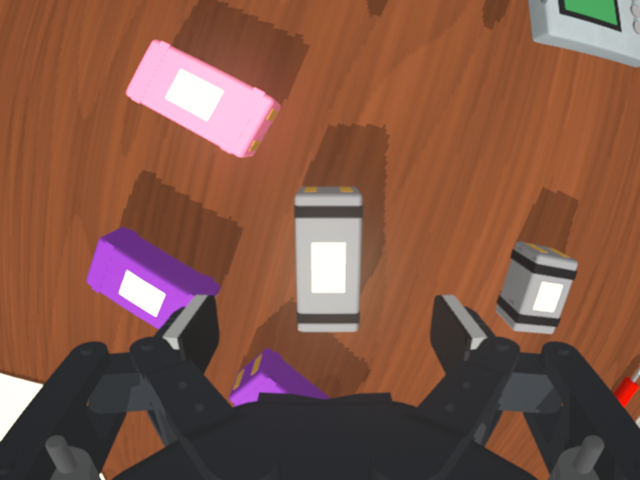

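The wrist view shows the pack under the jaws, with its label at (328,267) midway between the bands. I shift about -15.7 mm in tx and +2 mm in ty, descend and grip.

```bash
python3 -m inch '[{"claw":0,"tx":-15.7,"ty":2,"tz":35,"twist":0},{"claw":0,"tx":-15.7,"ty":2,"tz":70,"twist":0},{"claw":0,"tx":-15.7,"ty":2,"tz":100,"twist":0},{"claw":0,"tx":-15.7,"ty":2,"tz":118,"twist":0},{"claw":0,"tx":-15.7,"ty":2,"tz":126,"twist":0},{"claw":0,"tx":-15.7,"ty":2,"tz":126,"twist":0},{"claw":0,"tx":-15.7,"ty":2,"tz":126,"twist":0},{"claw":255,"tx":-15.7,"ty":2,"tz":126,"twist":0},{"claw":255,"tx":-15.7,"ty":2,"tz":126,"twist":0},{"claw":255,"tx":-15.7,"ty":2,"tz":126,"twist":0},{"claw":255,"tx":-15.7,"ty":2,"tz":126,"twist":0},{"claw":255,"tx":-15.7,"ty":2,"tz":126,"twist":0},{"claw":255,"tx":-15.7,"ty":2,"tz":126,"twist":0},{"claw":255,"tx":-15.7,"ty":2,"tz":126,"twist":0},{"claw":255,"tx":-15.7,"ty":2,"tz":126,"twist":0},{"claw":255,"tx":-15.7,"ty":2,"tz":126,"twist":0}]' 60
python3 - <<'E'
from h import *
o=arm.get_obs(); print(o['t'],o['tcp_pos'],o['grasp_force'],o['gripper_width'])
E
```

```text
t: 3.53
tcp_pos: [0.4517, -0.2825, 0.0187]
tcp_rot: [0.597, 0.803, -0.0, 0.001]
force: [0.1, 1.1, 8.3]
gripper_width: 0.504
grasp_force: 62.5
3.5333 [ 0.45165224 -0.2824937   0.01873146] 62.518651485443115 0.5037522993000465
```

```bash
python3 -m inch '[{"claw":255,"tx":0,"ty":0,"tz":-20,"twist":0},{"claw":255,"tx":0,"ty":0,"tz":-50,"twist":0},{"claw":255,"tx":0,"ty":0,"tz":-85,"twist":0},{"claw":255,"tx":20,"ty":17,"tz":-115,"twist":0},{"claw":255,"tx":45,"ty":39,"tz":-135,"twist":0},{"claw":255,"tx":70,"ty":61,"tz":-140,"twist":-1.6},{"claw":255,"tx":95,"ty":83,"tz":-140,"twist":-1.6},{"claw":255,"tx":120,"ty":104,"tz":-140,"twist":-1.6},{"claw":255,"tx":145,"ty":126,"tz":-140,"twist":-1.6},{"claw":255,"tx":170,"ty":148,"tz":-140,"twist":-1.6},{"claw":255,"tx":195,"ty":169,"tz":-140,"twist":-1.6},{"claw":255,"tx":220,"ty":191,"tz":-140,"twist":-1.6},{"claw":255,"tx":240,"ty":208,"tz":-140,"twist":-1.6},{"claw":255,"tx":254,"ty":220,"tz":-140,"twist":-1.6},{"claw":255,"tx":260,"ty":226,"tz":-140,"twist":-1.6},{"claw":255,"tx":260,"ty":226,"tz":-140,"twist":-1.6},{"claw":255,"tx":260,"ty":226,"tz":-140,"twist":-1.6},{"claw":255,"tx":260,"ty":226,"tz":-140,"twist":-1.6}]'
python3 - <<'E'
from h import *
o=arm.get_obs(); w=eyes.grab_frame("wrist"); cv2.imwrite("pics/w2.png",w["image"])
print(o['t'],o['tcp_pos'],o['grasp_force'],o['gripper_width'])
M=R.from_quat(o['tcp_rot']).as_matrix(); print(M.round(4).tolist())
E
```

```text
t: 5.03
tcp_pos: [0.5918, 0.0311, 0.1572]
tcp_rot: [0.586, 0.811, -0.0, -0.0]
force: [-0.2, -0.3, -1.7]
gripper_width: 0.503
grasp_force: 61.7
5.0333 [0.59182313 0.03105973 0.15717337] 61.71858787536621 0.5028589635698771
[[-0.314, 0.9494, -0.0008], [0.9494, 0.314, -0.0005], [-0.0003, -0.0009, -1.0]]
```

View pics/w2.png

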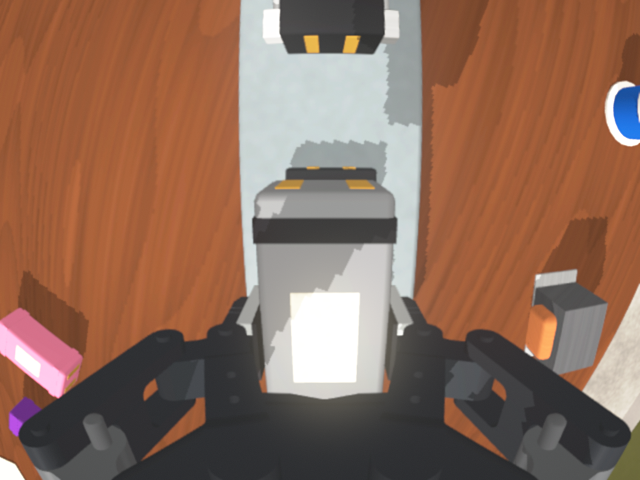

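The wrist view shows the held pack straight in the jaws with its label at (324,337). The stop's face edge is at row 168 (cols 286–376), and the carriage face is at rows 37–53 (cols 279–385). I now compute the offsets.

Run:
```python
from h import *
o=arm.get_obs(); w=eyes.grab_frame("wrist"); M=R.from_quat(o['tcp_rot']).as_matrix(); p=o['tcp_pos']
def rel(uv,z): return ((fish(w,o,uv,z)-p)@M*1000).round(1).tolist()
print("stop face edge z46",rel([[288,168],[331,168],[375,168]],.046))
print("carr top edge z80",rel([[279,38],[385,37]],.08)); print("carr bottom z30",rel([[287,53],[381,53]],.03))
print("slab sides z30",rel([[241,140],[423,140],[240,60],[422,60],[245,230],[417,230]],.03))
z=p[2]-.0187
print("pack lead top edge",rel([[258,205],[393,205],[275,181],[375,181]],z+.04),"label",rel([[290,292],[358,292],[290,383],[358,383]],z+.04))
print("lead bottom",rel([[288,180],[375,180]],z+.0))
```

```text
stop face edge z46 [[49.6, -23.0, 111.3], [49.5, 5.0, 111.2], [49.8, 33.9, 111.2]]
carr top edge z80 [[127.0, -24.6, 77.2], [128.1, 34.8, 77.2]]
carr bottom z30 [[130.3, -25.0, 127.2], [130.8, 40.0, 127.2]]
slab sides z30 [[69.1, -57.5, 127.3], [69.6, 70.2, 127.2], [126.9, -58.1, 127.3], [127.7, 69.3, 127.2], [4.3, -56.9, 127.3], [4.4, 68.4, 127.2]]
pack lead top edge [[47.1, -19.5, -21.3], [47.1, 21.5, -21.3], [54.3, -14.1, -21.3], [54.3, 15.8, -21.3]] label [[18.8, -10.4, -21.3], [18.8, 11.5, -21.3], [-17.6, -11.8, -21.3], [-17.6, 12.9, -21.3]]
lead bottom [[50.7, -14.1, 18.7], [50.8, 21.3, 18.7]]
```

```bash
python3 -m inch '[{"claw":255,"tx":20,"ty":2,"tz":20,"twist":0},{"claw":255,"tx":45,"ty":4,"tz":45,"twist":0},{"claw":255,"tx":62,"ty":4.5,"tz":70,"twist":0},{"claw":255,"tx":65,"ty":4.5,"tz":84,"twist":0},{"claw":255,"tx":65,"ty":4.5,"tz":88,"twist":0},{"claw":255,"tx":70,"ty":4.5,"tz":88,"twist":0},{"claw":255,"tx":75,"ty":4.5,"tz":88,"twist":0},{"claw":255,"tx":80,"ty":4.5,"tz":88,"twist":0},{"claw":255,"tx":85,"ty":4.5,"tz":88,"twist":0},{"claw":255,"tx":90,"ty":4.5,"tz":88,"twist":0},{"claw":255,"tx":95,"ty":4.5,"tz":88,"twist":0},{"claw":255,"tx":100,"ty":4.5,"tz":88,"twist":0},{"claw":255,"tx":104,"ty":4.5,"tz":88,"twist":0},{"claw":255,"tx":107,"ty":4.5,"tz":88,"twist":0},{"claw":255,"tx":107,"ty":4.5,"tz":88,"twist":0},{"claw":255,"tx":107,"ty":4.5,"tz":88,"twist":0}]'
python3 - <<'E'
from h import *
o=arm.get_obs(); w=eyes.grab_frame("wrist"); s=eyes.grab_frame("scene")["image"]
print(o['tcp_pos'], totool(o,o['force'])/1000)
cv2.imwrite("pics/w3.png",np.hstack([cv2.resize(w["image"],(400,300)),cv2.resize(s[120:300,300:540],(400,300))]))
E
```

```text
t: 6.47
tcp_pos: [0.564, 0.1351, 0.0703]
tcp_rot: [0.585, 0.811, 0.001, 0.001]
force: [1.3, -4.9, 0.7]
gripper_width: 0.504
grasp_force: 61.9
[0.56404952 0.13508263 0.07034551] [-5.02906028 -0.26035208 -0.74087203]
```

View pics/w3.png

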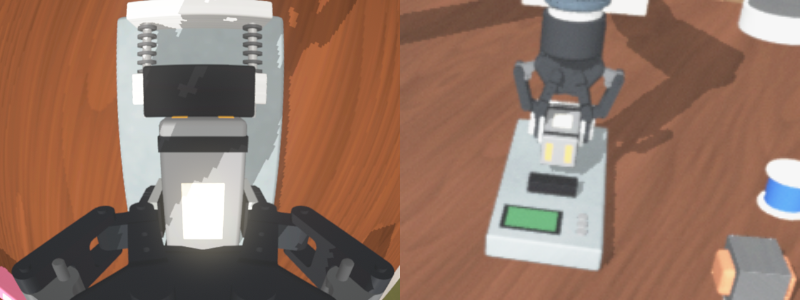

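The carriage is pushed back (about 5 N), and the pack's tail clears the stop, which is fully visible in the scene crop at (553,184). Next I lower, ease back and release.

```bash
python3 -m inch '[{"claw":255,"tx":0,"ty":0,"tz":6,"twist":0},{"claw":255,"tx":0,"ty":0,"tz":12,"twist":0},{"claw":255,"tx":0,"ty":0,"tz":17,"twist":0},{"claw":255,"tx":0,"ty":0,"tz":20,"twist":0},{"claw":255,"tx":0,"ty":0,"tz":21,"twist":0},{"claw":255,"tx":0,"ty":0,"tz":21,"twist":0},{"claw":255,"tx":-2,"ty":0,"tz":21,"twist":0},{"claw":255,"tx":-4,"ty":0,"tz":21,"twist":0},{"claw":255,"tx":-5.5,"ty":0,"tz":21,"twist":0},{"claw":255,"tx":-5.5,"ty":0,"tz":21,"twist":0},{"claw":255,"tx":-5.5,"ty":0,"tz":21,"twist":0}]'
python3 - <<'E'
from h import *
o=arm.get_obs(); print(o['tcp_pos'], totool(o,o['force'])/1000, o['gripper_width'])
E
```

```text
t: 7.48
tcp_pos: [0.5653, 0.1296, 0.0488]
tcp_rot: [0.585, 0.811, 0.0, 0.001]
force: [1.6, -4.7, -0.1]
gripper_width: 0.505
grasp_force: 61.9
[0.56530327 0.12958388 0.04876163] [-4.94240222  0.0496852   0.09638387] 0.5053241101637067
```

```bash
python3 -m inch '[{"claw":120,"tx":0,"ty":0,"tz":0.5,"twist":0},{"claw":90,"tx":0,"ty":0,"tz":0.5,"twist":0},{"claw":40,"tx":0,"ty":0,"tz":0,"twist":0},{"claw":0,"tx":0,"ty":0,"tz":0,"twist":0},{"claw":0,"tx":0,"ty":0,"tz":0,"twist":0},{"claw":0,"tx":0,"ty":0,"tz":0,"twist":0},{"claw":0,"tx":0,"ty":0,"tz":0,"twist":0},{"claw":0,"tx":0,"ty":0,"tz":0,"twist":0},{"claw":0,"tx":0,"ty":0,"tz":-15,"twist":0},{"claw":0,"tx":0,"ty":0,"tz":-40,"twist":0},{"claw":0,"tx":0,"ty":0,"tz":-70,"twist":0},{"claw":0,"tx":-30,"ty":0,"tz":-100,"twist":0},{"claw":0,"tx":-70,"ty":0,"tz":-120,"twist":0},{"claw":0,"tx":-70,"ty":0,"tz":-120,"twist":0},{"claw":0,"tx":-70,"ty":0,"tz":-120,"twist":0},{"claw":0,"tx":-70,"ty":0,"tz":-120,"twist":0}]'
python3 - <<'E'
from h import *
o=arm.get_obs(); w=eyes.grab_frame("wrist"); s=eyes.grab_frame("scene")["image"]
M=R.from_quat(o['tcp_rot']).as_matrix()
hsv=cv2.cvtColor(w["image"],cv2.COLOR_BGR2HSV); m=((hsv[...,1]<40)&(hsv[...,2]>225)).astype(np.uint8)*255
for c in cv2.findContours(m,0,1)[0]:
    if cv2.contourArea(c)>300: print(cv2.minAreaRect(c), cv2.minAreaRect((fish(w,o,c[:,0],.07)[:,:2]*1000).astype(np.float32)))
print(o['tcp_pos'],o['gripper_width'])
cv2.imwrite("pics/w4.png",np.hstack([cv2.resize(w["image"],(400,300)),cv2.resize(s[120:300,300:540],(400,300))]))
E
```

```text
t: 8.82
tcp_pos: [0.5861, 0.0635, 0.1678]
tcp_rot: [0.586, 0.81, -0.0, -0.001]
force: [0.3, 0.8, 0.5]
gripper_width: 1.0
grasp_force: 0.0
((632.5, 146.5), (65.0, 13.0), 90.0) ((793.9895629882812, 218.73294067382812), (17.948360443115234, 53.21614456176758), 22.95846939086914)
((609.7294311523438, 144.61402893066406), (63.098655700683594, 31.540241241455078), 88.9583740234375) ((768.517333984375, 208.17010498046875), (37.23772430419922, 49.278038024902344), 24.178815841674805)
((325.9999694824219, 142.0), (37.99999237060547, 57.99999237060547), 0.0) ((566.8136596679688, 127.21212005615234), (23.380882263183594, 35.933433532714844), 18.31824493408203)
((381.5, 48.0), (30.0, 15.0), 90.0) ((580.2886962890625, 195.33587646484375), (9.356584548950195, 20.37615966796875), 17.711105346679688)
((265.5, 48.0), (32.0, 17.0), 90.0) ((512.4887084960938, 172.9549102783203), (10.580018043518066, 21.958566665649414), 19.135032653808594)
[0.58612245 0.06350341 0.16777541] 1.000173247870049
```

View pics/w4.png

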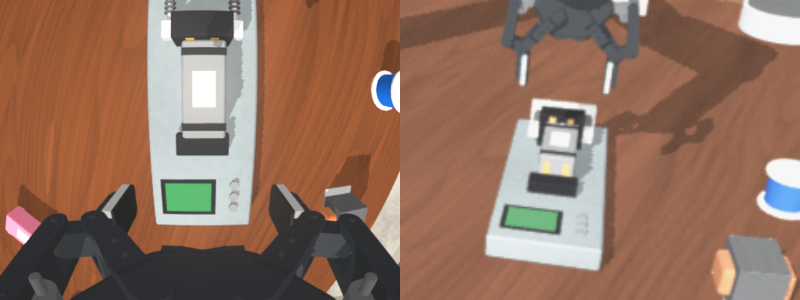

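The pack sits against the stop with the carriage on its other end. The label is at (0.567,0.127), against a seat estimate of (0.566,0.128), and it is square and flat with the gripper clear.

```bash
python3 -c "
from bench import arm
print(arm.finish_job())"
```

```text
the job is handed in; nothing more can be done
None
```

I loaded the long pack and handed the job in. In the last pictures it lay flat and square against the stop, held by the carriage, with the gripper clear; I never touched the short pack. The judge's result was not shown.

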